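Fetch the hot-air nozzle from behind the bottle and the tape measure

TASK

Get the hot-air nozzle out of the back row of the wooden caddy: first lift the glue bottle and the tape measure, which stand in front, out of the caddy and stand both on the black mat, and only then take the nozzle and stand it upright inside the ring of the steel seat. After that put the bottle and the tape measure back in the caddy, each upright on the very spot where it stood and the tape measure turned the same way as before. Leave the spool of solder where it is and let nothing fall over.

Things in the scene. Friction and masses are not known exactly. Their poses are not given: they have to be found in the camera images.
- bottle_mid (a point): White glue bottle with orange pointed top, upright in the caddy's front row (left or right), 128 mm tall, 90 g, tips easily. Point: on its axis, 64 mm above its foot, z up. Body 40 mm across to 70 mm height, shoulder to 80, cap 20 mm across from 80 to 105 (grasp here), then a thin cone. Taller than a palm holding its neighbour: best taken out first, put back last.
- tape_mid (a point): Red tape measure, upright in the other front place: 34 mm thick (its x), 66 mm long (its y, -30 to +36 mm from this point), 62 mm high; point half-way up (31 mm above its underside). Grasp it across x; the sides are flat up to about 55 mm height. At the start its y points along the caddy's x, away from the robot. About 190 g.
- nozzle_mid (a point): The hot-air nozzle: small grey metal part in the caddy's back row (left or right), 36 mm tall; round barrel 25 mm across for its lower 14 mm, tapering to a 14 mm neck. Point: on its axis, 18 mm above its foot, z up. 30 g. Grasp it low, by the barrel.
- spool_mid (a point): Spool of solder wire with a red top, 54 mm across and 31 mm high, standing in the other place of the back row; to be left alone. This point is on its axis, half-way up.
- caddy_floor (a point): Low plywood caddy (fixed), 162 x 168 mm outside (x, y), 150 x 156 inside, rim 6 mm thick, 12 mm above the bench. Point: centre of its floor, 5 mm above the bench; x from the front row to the back row, y left. Front places about 41 mm before the centre, back places 31 mm behind it, all 38 mm left or right of it.
- mat_top (a point): Square black rubber mat (fixed), 160 x 160 x 3 mm, beside the caddy; this point is the centre of its top face, 3 mm above the bench, z up, x pointing away from the robot, y left. Empty at the start.
- seat_floor (a point): Nozzle seat (fixed): square steel foot 74 x 74 x 4 mm with a dark ring on it, 50 mm clear inside, 3 mm thick, its top 8 mm above the foot. This point is the centre of the floor inside the ring, 4 mm above the bench. The black hot-air station, 130 to 180 mm high, stands 50 mm or more in front of the foot, towards the robot: let the wide way of the gripper lie along the bench's far edge (y) here.
Mind the look-alikes: they are no part of the job. Of the things that look like the part that bears bottle_mid, the larger one is meant.

How it is judged:
By the outcome, as a careful person would: the job done as asked, in the order asked, and still so for the second after the job is handed in, with the robot touching nothing.
It also fails if it takes over 134 s, if anything falls off the work surface, if the arm or the gripper's body presses on something with over 40 N, if the wrist force passes 120 N, or if a joint passes its speed limit or range.

ROBOT

A 6-joint arm with a two-finger parallel gripper is mounted at the origin on the work surface; the furniture and walls round the work are solid. World frame = base frame: x ahead of the robot, y to its left, z up, the work surface at z = 0. Lengths are in m, angles in rad, forces in N, time in s.
With the tool pointing down it reaches from about 0.375 to 0.975 m from the base axis. Payload 3.8 kg.
Tool frame: the origin (TCP) lies at the very end of the fingers, on their centre line; the grasp point (between the pads) lies 19 mm behind it; z points along the fingers, y is the line along which they close (so a half turn about z gives the same grasp; the last joint's range is limited). The gripper opens to 85 mm and grips with 20 to 120 N. Pads are 22 mm wide; open, the fingers measure 114 mm over their backs; the gripper's body (76 mm by 85 mm) begins 54 mm behind the grasp point. The pads swing forward as they close: fully open they stand 13 mm farther back than shut.
Start: joints at [-1.151, 0.264, 1.604, -0, 1.274, -0.037], TCP at [0.298, -0.606, 0.231] pointing down, gripper open.
Joint ranges: [-2.63, 2.63], [-0.94, 2.18], [0.31, 2.57], [-1.31, 4.45], [0, 2.66], [-2.55, 2.55]. Speed limits (rad/s): [2.57, 2.57, 3.14, 3.14, 3.14, 3.14].

INTERFACE

Orientations are given as a rotation vector (axis times angle).
In Python, from workcell import monitor, viewer, workorder gives the robot as it stands.
- The arm moves only by the tool jog_arm, never from a script. Its argument "commands" is a list of rows, each an object with "travel": the shift along the tool's x, y, z in mm, a list of three; "rot": the turn, a rotation vector about the tool's x, y, z in degrees, a list of three; "claw": the closure in counts, from 0 (fully open) to 255 (shut). A call has exactly 5 rows; each row shifts and turns the commanded pose from where the row before left it, along the tool's axes as they then stand; what a row does not reach is not made up. A row lasts 1/10 s, in which the tool goes at most 50 mm and 8.59 degrees, less where a joint would pass 70% of its speed; a pose out of reach is approached as far as the arm can. A call is refused whole if a number of a shift passes 50 or a number of a turn 8.59, either way. A call with a gripper value outside its range is refused whole. The fingers move at their own pace and stop on an object; "force" is the grip in N (left out, the last holds). Time passes only in rows, so rows that do not move let the fingers close, or fill a call up. It gives the time, the measured TCP pose, the force, the opening and the grip force at its end, in the units of the state.
- monitor.read_state(): the state, without advancing time (a new reading comes with each control period).
- viewer.read_camera(name): name is "side" or "top"; returns a dict with "color" (400x640x3 uint8, blue, green, red), "camera_matrix" (3x3 intrinsics, pixels), "R" (3x3) and "t" (3): a world point X has camera coordinates R X + t. Camera axes: x right, y down, z forward; pixel columns grow to the right and rows downward; lengths in m; the calibration is good to about 2 mm. A picture is of the moment at which its call begins. There is no depth.
- workorder.finish_job(): hands the job in; it is judged then, once.
The state is a dict: "time": time; "q": joint angles; "joint_vel": joint speeds; "joint_torque": joint torques, N m; "tool_pos": TCP position; "tcp_rot": TCP orientation; "wrist_force": force on the tool from outside, world axes, zero at the start; "torque": the same for the moment, N m; "width": opening from 0.0 (shut) to 1.0 (fully open); "grip_force": force on a finger pad.
Only numpy, scipy, OpenCV 4.12 (cv2) and the standard library are available. Lean on these libraries where they do the work, as an engineer would, in place of code of your own. Each camera call takes 0.05 s, during which the arm holds its last target. There are 200 camera calls.

## Working session

There is one attempt and no reset: what is moved stays moved. The work goes in short steps, Python scripts to look and compute and a tool call to move; the robot and the scene stay as the last step left them, time stands still between calls to the robot, and variables do not carry over. Pictures are saved under pics/ and viewed, at most 14 in all, crops included, and the job is handed in when it is done.

Besides the shell and the picture viewer there is one more tool, called after "Call:" as name([rows], argument=value, ...), one row to a line, values as JSON. jog_arm: Moves the arm, as the interface text tells. Its arguments: {"type":"object","properties":{"commands":{"type":"array","items":{"type":"object","properties":{"travel":{"type":"array","items":{"type":"number"}},"rot":{"type":"array","items":{"type":"number"}},"claw":{"type":"number"}}}},"force":{"type":"number"}},"required":["commands"]}

```bash
ls; mkdir -p pics; cat > h.py <<'E'
import numpy as np, cv2
from workcell import monitor, viewer, workorder
def cam(n,f=None):
    d=viewer.read_camera(n)
    if f: cv2.imwrite('pics/'+f,d['color'])
    return d
def px2w(d,u,v,z):
    K=d['camera_matrix'];R=np.array(d['R']);t=np.array(d['t'])
    r=R.T@np.linalg.inv(K)@[u,v,1];c=-R.T@t
    return c+r*(z-c[2])/r[2]
def w2px(d,X):
    p=np.array(d['camera_matrix'])@(np.array(d['R'])@np.array(X)+np.array(d['t']));return p[:2]/p[2]
E
python3 - <<'E'
from h import *
s=monitor.read_state();print({k:np.round(v,3) for k,v in s.items()})
for n in('top','side'):
    d=cam(n,n+'0.png');print(n,-np.array(d['R']).T@d['t'],np.round(d['R'],2).tolist(),d['camera_matrix'][0][0])
E
```

```text
pics
{'time': np.float64(0.0), 'q': array([-1.151,  0.265,  1.605,  0.   ,  1.274, -0.037]), 'joint_vel': array([ 0.001, -0.001,  0.002,  0.001,  0.001,  0.   ]), 'joint_torque': array([ 0.0000e+00, -5.1511e+01, -3.6731e+01,  0.0000e+00,  1.3000e-02,
        0.0000e+00]), 'tool_pos': array([ 0.297, -0.605,  0.23 ]), 'tcp_rot': array([-3.058e+00, -7.110e-01,  1.000e-03]), 'wrist_force': array([-0.167, -0.223,  0.11 ]), 'torque': array([-0.051, -0.031,  0.018]), 'grip_force': np.float64(0.0), 'width': np.float64(0.998)}
top [ 0.31949608 -0.0314474   0.94627994] [[0.02, -1.0, -0.03], [-0.99, -0.02, -0.14], [0.14, 0.03, -0.99]] 364.1652497244244
side [ 0.46729994 -0.79162286  0.53695627] [[1.0, 0.04, -0.01], [0.01, -0.51, -0.86], [-0.04, 0.86, -0.51]] 457.6659539719813
```

View pics/top0.png

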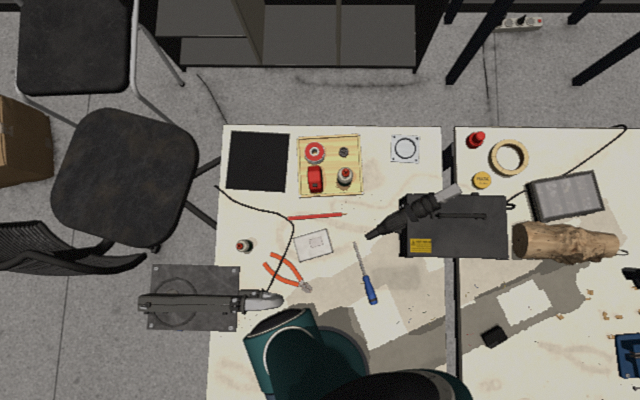

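View pics/side0.png

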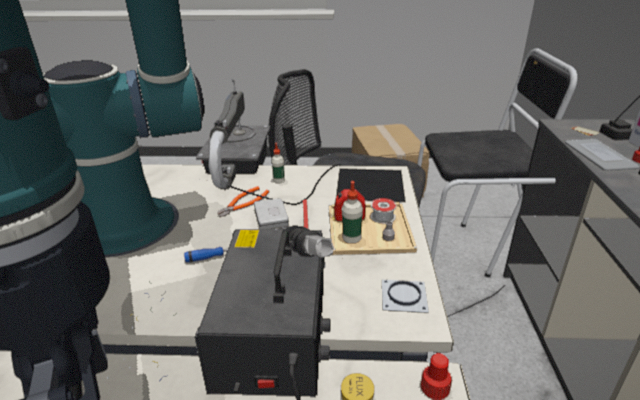

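Candidates: for the bottle, the caddy one (top 345,177 / side 352,220) or a small bottle (top 245,245 / side 278,165). I choose the larger one in the caddy. For the nozzle, the grey part in the back right of the caddy (343,153) or the tip on the station (448,192). I choose the caddy part. For the tape, the red one at (315,180); the spool is at (315,152), and a red cap sits at (475,140) off the job. Next is a close crop.

```bash
python3 - <<'E'
from h import *
a=cv2.imread('pics/top0.png')[120:210,220:430]; b=cv2.imread('pics/side0.png')[160:320,310:450]
a=cv2.resize(a,(798,342),interpolation=2)
cv2.imwrite('pics/c1.png',a)
cv2.imwrite('pics/c2.png',cv2.resize(b,(525,600),interpolation=2))
E
```

```text
(no output)
```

View pics/c1.png

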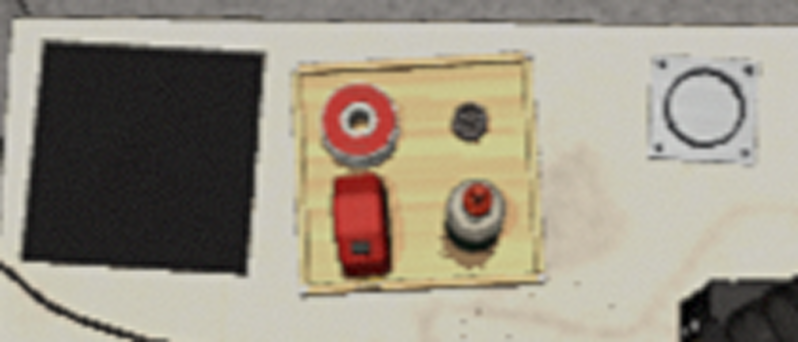

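View pics/c2.png

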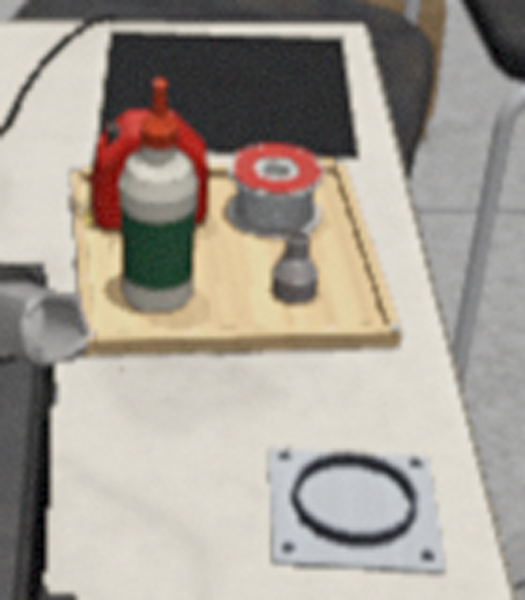

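The crops confirm the layout. The bottle is front right (c1 478,200), the tape front left (360,225), the nozzle back right (470,122) and the spool back left (358,120). The mat is on the left and the seat on the right.

```bash
cat > m.py <<'E'
from h import *
T=cam('top');S=cam('side')
t=lambda u,v,z:px2w(T,220+(u+.5)/3.8-.5,120+(v+.5)/3.8-.5,z)
s=lambda u,v,z:px2w(S,310+(u+.5)/3.75-.5,160+(v+.5)/3.75-.5,z)
def tri(a,b):
    from scipy.optimize import least_squares
    pa=np.array([220+a[0]/3.8,120+a[1]/3.8]);pb=np.array([310+b[0]/3.75,160+b[1]/3.75])
    r=least_squares(lambda X:np.r_[w2px(T,X)-pa,w2px(S,X)-pb],[.7,0,.05]);return np.round(r.x,4),np.round(r.fun,1)
E
python3 - <<'E'
from m import *
def box(n,pts,z,f=t):
    P=np.array([f(u,v,z) for u,v in pts]);e=np.r_[P[1]-P[0],P[2]-P[3]]
    x=(P[0]+P[1]-P[2]-P[3])[:2];print(n,np.round(P.mean(0),4),'yaw',np.degrees(np.arctan2(x[1],x[0])).round(1),[np.linalg.norm(P[i]-P[i-1]).round(3) for i in range(4)]);print(np.round(P[:,:2],3).tolist())
box('caddy',[(293,66),(531,53),(546,282),(303,296)],.012)
box('mat',[(44,40),(266,53),(247,275),(21,261)],.003)
box('seat',[(652,55),(758,66),(755,164),(648,158)],.004)
print('seat side',np.mean([s(*p,.004) for p in [(269,450),(435,462),(444,572),(272,564)]],0))
print('ring top',t(705,107,.008+.004), s(355,498,.012))
print('bottle tip',tri((478,198),(159,80)),'foot side',s(157,300,.005))
print('bottle cap .105',t(478,199,.115),s(158,128,.105))
print('noz',tri((470,122),(296,240)),'base',s(295,288,.008),'top',t(470,122,.03))
print('spool top',t(358,120,.036),s(277,168,.036))
print('tape front/back top',t(362,248,.06),t(358,178,.06),s(150,112,.067))
E
```

```text
caddy [ 0.5245 -0.0087  0.012 ] yaw 4.2 [np.float64(0.162), np.float64(0.166), np.float64(0.161), np.float64(0.166)]
[[0.599, 0.08], [0.611, -0.086], [0.45, -0.097], [0.438, 0.068]]
mat [0.5357 0.1838 0.003 ] yaw -2.6 [np.float64(0.159), np.float64(0.159), np.float64(0.159), np.float64(0.158)]
[[0.619, 0.26], [0.611, 0.101], [0.453, 0.108], [0.46, 0.266]]
seat [ 0.5736 -0.206   0.004 ] yaw -2.4 [np.float64(0.074), np.float64(0.074), np.float64(0.07), np.float64(0.074)]
[[0.613, -0.171], [0.606, -0.244], [0.536, -0.241], [0.539, -0.168]]
seat side [ 0.57350041 -0.2081718   0.004     ]
ring top [ 0.57393293 -0.20575865  0.012     ] [ 0.57297198 -0.20937489  0.012     ]
bottle tip (array([ 0.4848, -0.0485,  0.1341]), array([-0.1, -1.2, -0.9,  0.2])) foot side [ 0.4873052  -0.05158561  0.005     ]
bottle cap .105 [ 0.48619378 -0.04823201  0.115     ] [ 0.48597318 -0.04322265  0.105     ]
noz (array([ 0.5574, -0.0444,  0.0378]), array([-0.1, -1.5, -1.1,  0.3])) base [ 0.56028914 -0.04317711  0.008     ] top [ 0.55637516 -0.04376146  0.03      ]
spool top [0.55514352 0.03200163 0.036     ] [0.55482246 0.03286796 0.036     ]
tape front/back top [0.46361728 0.02546402 0.06      ] [0.50997239 0.02929616 0.06      ] [0.48341767 0.04031556 0.067     ]
```

Call:
jog_arm([
  {"travel": [0, 0, -50], "rot": [0, 0, 5.5], "claw": 0},
  {"travel": [0, 0, -50], "rot": [0, 0, 5.5], "claw": 0},
  {"travel": [0, 0, -50], "rot": [0, 0, 5.5], "claw": 0},
  {"travel": [0, 0, -20], "rot": [0, 0, 5.5], "claw": 0},
  {"travel": [0, 0, 0], "claw": 0},
], force=40)

```text
$.commands[4]: bad value
```

```bash
cat > go.py <<'E'
import sys
from h import *
from scipy.spatial.transform import Rotation as Ro
s=monitor.read_state();R=Ro.from_rotvec(s['tcp_rot']).as_matrix();p=np.array(s['tool_pos'])
print('t',round(float(s['time']),2),'p',np.round(p,4),'yaw',np.degrees(np.arctan2(R[1,0],R[0,0])).round(2),'zax',R[:,2].round(3),'w',round(float(s['width']),3),'g',round(float(s['grip_force']),1),'F',np.round(s['wrist_force'],1),'q',np.round(s['q'],2))
a=list(map(float,sys.argv[1:]))
for i in range(0,len(a),3):
    g=np.array(a[i:i+3]);print(g,'tool mm',np.round(R.T@(g-p)*1000,1));p=g
E
python3 go.py 0.486 -0.05 0.40 0.486 -0.05 0.14
```

```text
t 0.2 p [ 0.2975 -0.6054  0.2304] yaw 26.17 zax [-0.001  0.001 -1.   ] w 0.998 g 0.0 F [-0.4 -0.5  0.1] q [-1.15  0.26  1.6  -0.    1.27 -0.04]
[ 0.486 -0.05   0.4  ] tool mm [ 414.1 -415.5 -169. ]
[ 0.486 -0.05   0.14 ] tool mm [ -0.    0.4 260. ]
```

Call:
jog_arm([
  {"travel": [0, 0, -50], "rot": [0, 0, 5.5], "claw": 0},
  {"travel": [0, 0, -50], "rot": [0, 0, 5.5], "claw": 0},
  {"travel": [0, 0, -50], "rot": [0, 0, 5.5], "claw": 0},
  {"travel": [0, 0, -20], "rot": [0, 0, 5.5], "claw": 0},
  {"travel": [0, 0, 0], "rot": [0, 0, 0], "claw": 0},
], force=40)

```text
time: 0.7
tool_pos: [0.2984, -0.6073, 0.4073]
tcp_rot: [3.131, 0.112, 0.006]
wrist_force: [-0.5, -0.0, 0.9]
width: 1.002
grip_force: 0.0
```

```bash
python3 go.py 0.486 -0.05 0.40 0.486 -0.05 0.14
```

```text
t 0.7 p [ 0.2984 -0.6073  0.4073] yaw 4.12 zax [ 0.004 -0.009 -1.   ] w 1.002 g 0.0 F [-0.5 -0.   0.9] q [-1.15  0.21  1.35  0.    1.57  0.35]
[ 0.486 -0.05   0.4  ] tool mm [ 227.1 -542.5    3.2]
[ 0.486 -0.05   0.14 ] tool mm [ -0.8  -2.3 260. ]
```

Call:
jog_arm([
  {"travel": [19, -45, 0], "rot": [0, 0, 0], "claw": 0},
  {"travel": [19, -45, 0], "rot": [0, 0, 0], "claw": 0},
  {"travel": [19, -45, 0], "rot": [0, 0, 0], "claw": 0},
  {"travel": [19, -45, 0], "rot": [0, 0, 0], "claw": 0},
  {"travel": [19, -45, 0], "rot": [0, 0, 0], "claw": 0},
])

```text
time: 1.2
tool_pos: [0.3758, -0.3721, 0.3988]
tcp_rot: [-3.137, -0.116, 0.003]
wrist_force: [-0.1, -0.4, 0.8]
width: 1.003
grip_force: 0.0
```

Call:
jog_arm([
  {"travel": [19, -45, 0], "rot": [0, 0, 0], "claw": 0},
  {"travel": [19, -45, 0], "rot": [0, 0, 0], "claw": 0},
  {"travel": [19, -45, 0], "rot": [0, 0, 0], "claw": 0},
  {"travel": [19, -45, 0], "rot": [0, 0, 0], "claw": 0},
  {"travel": [19, -45, 0], "rot": [0, 0, 0], "claw": 0},
])

```text
time: 1.7
tool_pos: [0.454, -0.141, 0.3992]
tcp_rot: [-3.138, -0.116, 0.004]
wrist_force: [1.5, 0.2, -0.6]
width: 0.999
grip_force: 0.0
```

Call:
jog_arm([
  {"travel": [19, -45, 0], "rot": [0, 0, 0], "claw": 0},
  {"travel": [19, -45, 0], "rot": [0, 0, 0], "claw": 0},
  {"travel": [0, 0, 0], "rot": [0, 0, 0], "claw": 0},
  {"travel": [0, 0, 0], "rot": [0, 0, 0], "claw": 0},
  {"travel": [0, 0, 0], "rot": [0, 0, 0], "claw": 100},
])

```text
time: 2.2
tool_pos: [0.4853, -0.0513, 0.4]
tcp_rot: [3.139, 0.115, -0.003]
wrist_force: [0.0, 0.3, -1.0]
width: 0.856
grip_force: 0.0
```

```bash
python3 go.py 0.486 -0.05 0.40 0.486 -0.05 0.15
```

```text
t 2.2 p [ 0.4853 -0.0513  0.4   ] yaw 4.18 zax [-0.002 -0.    -1.   ] w 0.856 g 0.0 F [ 0.   0.3 -1. ] q [-0.16 -0.15  1.74 -0.    1.56  1.34]
[ 0.486 -0.05   0.4  ] tool mm [ 0.8 -1.3  0. ]
[ 0.486 -0.05   0.15 ] tool mm [  0.6  -0.  250. ]
```

Call:
jog_arm([
  {"travel": [1, -1, 50], "rot": [0, 0, 0], "claw": 100},
  {"travel": [0, 0, 50], "rot": [0, 0, 0], "claw": 100},
  {"travel": [0, 0, 50], "rot": [0, 0, 0], "claw": 100},
  {"travel": [0, 0, 50], "rot": [0, 0, 0], "claw": 100},
  {"travel": [0, 0, 40], "rot": [0, 0, 0], "claw": 100},
])

```text
time: 2.7
tool_pos: [0.4846, -0.0514, 0.158]
tcp_rot: [-3.139, -0.11, 0.004]
wrist_force: [1.6, 0.3, -0.1]
width: 0.608
grip_force: 0.0
```

Call:
jog_arm([
  {"travel": [0, 0, 20], "rot": [0, 0, 0], "claw": 100},
  {"travel": [0, 0, 0], "rot": [0, 0, 0], "claw": 100},
  {"travel": [0, 0, 0], "rot": [0, 0, 0], "claw": 100},
  {"travel": [0, 0, 0], "rot": [0, 0, 0], "claw": 100},
  {"travel": [0, 0, 0], "rot": [0, 0, 0], "claw": 100},
], force=20)

```text
time: 3.2
tool_pos: [0.4884, -0.0502, 0.1435]
tcp_rot: [3.139, 0.113, 0.006]
wrist_force: [-0.2, 0.3, -0.1]
width: 0.606
grip_force: 0.0
```

```bash
python3 go.py 0.486 -0.0495 0.089; python3 - <<'E'
from h import *
d=cam('side','s1.png');a=d['color'][110:260,290:430];b=cam('top')['color'][120:220,290:400]
a=cv2.resize(a,(420,450),interpolation=2);b=cv2.resize(b,(380,450)[:2],interpolation=2)
cv2.imwrite('pics/c3.png',np.hstack([a,b]))
E
```

```text
t 3.2 p [ 0.4884 -0.0502  0.1435] yaw 4.14 zax [ 0.004 -0.001 -1.   ] w 0.606 g 0.0 F [-0.2  0.3 -0.1] q [-0.15 -0.01  2.08 -0.    1.07  1.35]
[ 0.486  -0.0495  0.089 ] tool mm [-2.5 -1.  54.5]
```

View pics/c3.png

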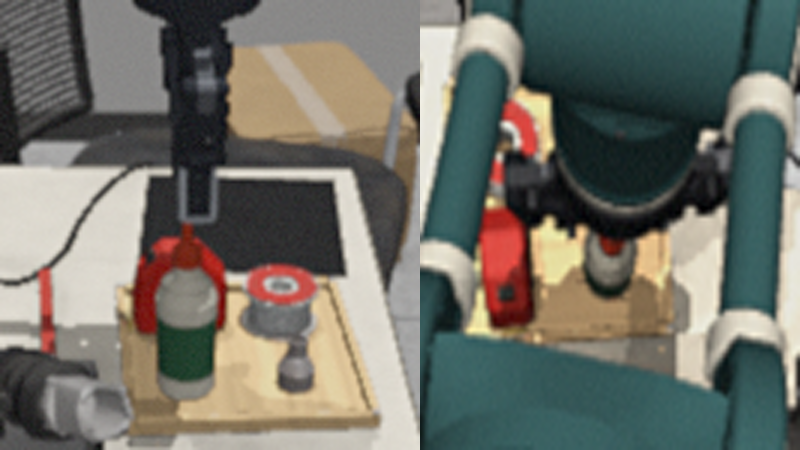

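The picture shows the gripper over the bottle, with the near pad (c3 198,200) and the cap tip (187,230) about in line, and the bottle upright. I continue down and close gently.

Call:
jog_arm([
  {"travel": [-1, 0, 18], "rot": [0, 0, 0], "claw": 100},
  {"travel": [-1, 0, 18], "rot": [0, 0, 0], "claw": 100},
  {"travel": [0, 0, 18], "rot": [0, 0, 0], "claw": 100},
  {"travel": [0, 0, 0], "rot": [0, 0, 0], "claw": 100},
  {"travel": [0, 0, 0], "rot": [0, 0, 0], "claw": 100},
])

```text
time: 3.8
tool_pos: [0.485, -0.0496, 0.0878]
tcp_rot: [3.139, 0.115, 0.0]
wrist_force: [0.4, 0.2, -0.1]
width: 0.606
grip_force: 0.0
```

```bash
python3 go.py 0.486 -0.0495 0.089; python3 - <<'E'
from h import *
d=cam('side');p=np.array(monitor.read_state()['tool_pos'])
for dy in(-.04,-.025,0,): print(w2px(d,p+[0,dy,.019]),(w2px(d,p+[0,dy,.0])))
print(w2px(d,[.486,-.0495,.1]),w2px(d,[.486,-.0495,.133]))
a=d['color'][140:260,300:410]
cv2.imwrite('pics/c4.png',cv2.resize(a,(550,600),interpolation=2))
for i in range(4):print(monitor.read_state()['tool_pos'],monitor.read_state()['time'])
E
```

```text
t 3.8 p [ 0.485  -0.0496  0.0878] yaw 4.19 zax [ 0. -0. -1.] w 0.606 g 0.0 F [ 0.4  0.2 -0.1] q [-0.15  0.05  2.14 -0.    0.96  1.34]
[ 0.486  -0.0495  0.089 ] tool mm [ 1.  -0.  -1.2]
[351.95332604 205.55954728] [351.74438455 214.48551373]
[351.83859477 201.2617351 ] [351.63416052 210.10009531]
[351.65507304 194.3870445 ] [351.45776621 203.08199882]
[351.77379252 197.74310225] [352.12794993 182.30636212]
[ 0.48562913 -0.04972445  0.08841111] 3.85
[ 0.48562913 -0.04972445  0.08841111] 3.85
[ 0.48562913 -0.04972445  0.08841111] 3.85
[ 0.48562913 -0.04972445  0.08841111] 3.85
```

View pics/c4.png

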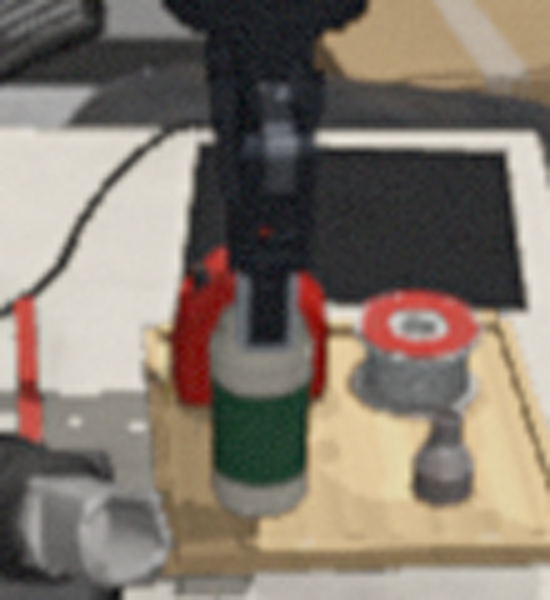

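Finger and bottle axes agree to about 3 mm in x (finger c4 270, bottle 261). I shift −2 mm and close.

Call:
jog_arm([
  {"travel": [-2, 0, 0], "rot": [0, 0, 0], "claw": 130},
  {"travel": [0, 0, 0], "rot": [0, 0, 0], "claw": 155},
  {"travel": [0, 0, 0], "rot": [0, 0, 0], "claw": 175},
  {"travel": [0, 0, 0], "rot": [0, 0, 0], "claw": 190},
  {"travel": [0, 0, 0], "rot": [0, 0, 0], "claw": 200},
], force=25)

```text
time: 4.35
tool_pos: [0.4834, -0.0498, 0.0881]
tcp_rot: [-3.139, -0.114, -0.002]
wrist_force: [-0.5, 1.1, 3.8]
width: 0.271
grip_force: 23.0
```

Call:
jog_arm([
  {"travel": [0, 0, 0], "rot": [0, 0, 0], "claw": 210},
  {"travel": [0, 0, 0], "rot": [0, 0, 0], "claw": 225},
  {"travel": [0, 0, 0], "rot": [0, 0, 0], "claw": 255},
  {"travel": [0, 0, 0], "rot": [0, 0, 0], "claw": 255},
  {"travel": [0, 0, 0], "rot": [0, 0, 0], "claw": 255},
], force=25)

```text
time: 4.85
tool_pos: [0.4835, -0.0498, 0.088]
tcp_rot: [3.139, 0.114, 0.002]
wrist_force: [-0.8, 0.7, 5.1]
width: 0.27
grip_force: 23.5
```

```bash
python3 go.py 0.486 -0.0495 0.089
```

```text
t 4.85 p [ 0.4835 -0.0498  0.088 ] yaw 4.17 zax [ 0.001  0.    -1.   ] w 0.27 g 23.5 F [-0.8  0.7  5.1] q [-0.15  0.05  2.14  0.    0.96  1.34]
[ 0.486  -0.0495  0.089 ] tool mm [ 2.5 -0.2 -1. ]
```

Call:
jog_arm([
  {"travel": [0, 0, -8], "rot": [0, 0, 0], "claw": 255},
  {"travel": [0, 0, -20], "rot": [0, 0, 0], "claw": 255},
  {"travel": [0, 0, -35], "rot": [0, 0, 0], "claw": 255},
  {"travel": [0, 0, -35], "rot": [0, 0, 0], "claw": 255},
  {"travel": [0, 0, -12], "rot": [0, 0, 0], "claw": 255},
])

```text
time: 5.35
tool_pos: [0.4847, -0.0503, 0.201]
tcp_rot: [3.138, 0.115, 0.009]
wrist_force: [1.1, -0.4, -1.2]
width: 0.271
grip_force: 21.9
```

```bash
python3 go.py 0.572 0.225 0.198 0.572 .225 .088
```

```text
t 5.35 p [ 0.4847 -0.0503  0.201 ] yaw 4.18 zax [ 0.005 -0.001 -1.   ] w 0.271 g 21.9 F [ 1.1 -0.4 -1.2] q [-0.15 -0.08  2.03 -0.    1.18  1.34]
[0.572 0.225 0.198] tool mm [ 107.2 -268.2    3.2]
[0.572 0.225 0.088] tool mm [ -0.6  -0.2 110. ]
```

Call:
jog_arm([
  {"travel": [6, -15, 0], "rot": [0, 0, 0], "claw": 255},
  {"travel": [12, -30, 0], "rot": [0, 0, 0], "claw": 255},
  {"travel": [14, -34, 0], "rot": [0, 0, 0], "claw": 255},
  {"travel": [14, -34, 0], "rot": [0, 0, 0], "claw": 255},
  {"travel": [14, -34, 0], "rot": [0, 0, 0], "claw": 255},
])

```text
time: 5.85
tool_pos: [0.5313, 0.1021, 0.1959]
tcp_rot: [3.139, 0.114, -0.003]
wrist_force: [0.9, -0.1, -0.6]
width: 0.273
grip_force: 22.0
```

Call:
jog_arm([
  {"travel": [14, -34, 0], "rot": [0, 0, 0], "claw": 255},
  {"travel": [14, -34, 0], "rot": [0, 0, 0], "claw": 255},
  {"travel": [12, -30, 0], "rot": [0, 0, 0], "claw": 255},
  {"travel": [6, -18, 0], "rot": [0, 0, 0], "claw": 255},
  {"travel": [2, -5, 0], "rot": [0, 0, 0], "claw": 255},
])

```text
time: 6.35
tool_pos: [0.5705, 0.2266, 0.196]
tcp_rot: [3.139, 0.117, -0.003]
wrist_force: [-0.8, -1.2, -1.1]
width: 0.269
grip_force: 22.0
```

Call:
jog_arm([
  {"travel": [0, 0, 15], "rot": [0, 0, 0], "claw": 255},
  {"travel": [0, 0, 30], "rot": [0, 0, 0], "claw": 255},
  {"travel": [0, 0, 30], "rot": [0, 0, 0], "claw": 255},
  {"travel": [0, 0, 20], "rot": [0, 0, 0], "claw": 255},
  {"travel": [0, 0, 6], "rot": [0, 0, 0], "claw": 255},
])

```text
time: 6.85
tool_pos: [0.5676, 0.2224, 0.0918]
tcp_rot: [3.137, 0.112, -0.011]
wrist_force: [-0.7, 0.1, -2.0]
width: 0.272
grip_force: 22.1
```

Call:
jog_arm([
  {"travel": [0, 0, 0], "rot": [0, 0, 0], "claw": 255},
  {"travel": [0, 0, 0], "rot": [0, 0, 0], "claw": 255},
  {"travel": [0, 0, 0], "rot": [0, 0, 0], "claw": 255},
  {"travel": [0, 0, 0], "rot": [0, 0, 0], "claw": 255},
  {"travel": [0, 0, 0], "rot": [0, 0, 0], "claw": 255},
])

```text
time: 7.35
tool_pos: [0.5716, 0.2256, 0.0974]
tcp_rot: [-3.139, -0.115, -0.003]
wrist_force: [-0.4, 0.3, -1.6]
width: 0.274
grip_force: 22.1
```

```bash
python3 go.py 0.572 0.225 0.087
```

```text
t 7.35 p [0.5716 0.2256 0.0974] yaw 4.18 zax [ 0.002  0.001 -1.   ] w 0.274 g 22.1 F [-0.4  0.3 -1.6] q [ 0.34  0.26  1.86 -0.    1.01  1.83]
[0.572 0.225 0.087] tool mm [ 0.3  0.6 10.4]
```

Call:
jog_arm([
  {"travel": [0, 0, 4], "rot": [0, 0, 0], "claw": 255},
  {"travel": [0, 0, 3], "rot": [0, 0, 0], "claw": 255},
  {"travel": [0, 0, 3], "rot": [0, 0, 0], "claw": 255},
  {"travel": [0, 0, 1], "rot": [0, 0, 0], "claw": 255},
  {"travel": [0, 0, 0], "rot": [0, 0, 0], "claw": 255},
])

```text
time: 7.85
tool_pos: [0.5717, 0.2257, 0.0862]
tcp_rot: [-3.139, -0.115, -0.002]
wrist_force: [-0.7, 0.4, 4.3]
width: 0.275
grip_force: 23.6
```

Call:
jog_arm([
  {"travel": [0, 0, 0], "rot": [0, 0, 0], "claw": 255},
  {"travel": [0, 0, 0], "rot": [0, 0, 0], "claw": 255},
  {"travel": [0, 0, 0], "rot": [0, 0, 0], "claw": 255},
  {"travel": [0, 0, 0], "rot": [0, 0, 0], "claw": 255},
  {"travel": [0, 0, 0], "rot": [0, 0, 0], "claw": 255},
])

```text
time: 8.35
tool_pos: [0.5716, 0.2256, 0.0862]
tcp_rot: [-3.139, -0.114, -0.002]
wrist_force: [-0.3, 0.9, 5.8]
width: 0.275
grip_force: 24.0
```

```bash
python3 go.py 0.572 0.225 0.087
```

```text
t 8.35 p [0.5716 0.2256 0.0862] yaw 4.18 zax [ 0.001  0.001 -1.   ] w 0.275 g 24.0 F [-0.3  0.9  5.8] q [0.34 0.28 1.87 0.   0.99 1.83]
[0.572 0.225 0.087] tool mm [ 0.4  0.6 -0.8]
```

Call:
jog_arm([
  {"travel": [0, 0, -0.5], "rot": [0, 0, 0], "claw": 170},
  {"travel": [0, 0, 0], "rot": [0, 0, 0], "claw": 150},
  {"travel": [0, 0, 0], "rot": [0, 0, 0], "claw": 120},
  {"travel": [0, 0, 0], "rot": [0, 0, 0], "claw": 100},
  {"travel": [0, 0, 0], "rot": [0, 0, 0], "claw": 100},
])

```text
time: 8.85
tool_pos: [0.5708, 0.2252, 0.0855]
tcp_rot: [3.139, 0.114, -0.001]
wrist_force: [0.5, -0.5, 0.3]
width: 0.609
grip_force: 0.0
```

Call:
jog_arm([
  {"travel": [0, 0, -10], "rot": [0, 0, 0], "claw": 100},
  {"travel": [0, 0, -25], "rot": [0, 0, 0], "claw": 100},
  {"travel": [0, 0, -30], "rot": [0, 0, 0], "claw": 100},
  {"travel": [0, 0, -30], "rot": [0, 0, 0], "claw": 80},
  {"travel": [0, 0, -15], "rot": [0, 0, 0], "claw": 60},
])

```text
time: 9.35
tool_pos: [0.5727, 0.2259, 0.2]
tcp_rot: [-3.138, -0.114, -0.008]
wrist_force: [0.8, 0.5, -0.1]
width: 0.765
grip_force: 0.0
```

```bash
python3 go.py 0.484 0.027 0.195 0.484 0.027 0.09 .484 .027 .024
```

```text
t 9.35 p [0.5727 0.2259 0.2   ] yaw 4.17 zax [ 0.005  0.002 -1.   ] w 0.765 g 0.0 F [ 0.8  0.5 -0.1] q [0.34 0.17 1.78 0.   1.19 1.83]
[0.484 0.027 0.195] tool mm [-103.   191.9    4.2]
[0.484 0.027 0.09 ] tool mm [ -0.6   0.2 105. ]
[0.484 0.027 0.024] tool mm [-0.4  0.1 66. ]
```

Call:
jog_arm([
  {"travel": [-20, 38, 0], "rot": [0, 0, 0], "claw": 60},
  {"travel": [-20, 38, 0], "rot": [0, 0, 0], "claw": 60},
  {"travel": [-20, 38, 0], "rot": [0, 0, 0], "claw": 60},
  {"travel": [-20, 38, 0], "rot": [0, 0, 0], "claw": 60},
  {"travel": [-20, 38, 0], "rot": [0, 0, 0], "claw": 60},
])

```text
time: 9.85
tool_pos: [0.484, 0.0272, 0.1957]
tcp_rot: [3.139, 0.115, -0.0]
wrist_force: [1.1, -0.5, 1.1]
width: 0.765
grip_force: 0.0
```

Call:
jog_arm([
  {"travel": [0, 2, 30], "rot": [0, 0, 0], "claw": 60},
  {"travel": [0, 0, 40], "rot": [0, 0, 0], "claw": 60},
  {"travel": [0, 0, 30], "rot": [0, 0, 0], "claw": 60},
  {"travel": [0, 0, 0], "rot": [0, 0, 0], "claw": 60},
  {"travel": [0, 0, 0], "rot": [0, 0, 0], "claw": 60},
])

```text
time: 10.35
tool_pos: [0.4848, 0.0265, 0.0958]
tcp_rot: [-3.139, -0.114, 0.002]
wrist_force: [0.3, 0.2, 0.4]
width: 0.761
grip_force: 0.0
```

```bash
python3 go.py 0.486 0.027 0.024; python3 - <<'E'
from h import *
b=cam('top')['color'][110:230,210:400];a=cam('side')['color'][140:260,310:450]
cv2.imwrite('pics/c5.png',np.hstack([cv2.resize(a,(400,360)),cv2.resize(b,(400,360)[:2])]))
E
```

```text
t 10.35 p [0.4848 0.0265 0.0958] yaw 4.17 zax [-0.002  0.    -1.   ] w 0.761 g 0.0 F [0.3 0.2 0.4] q [0.   0.04 2.13 0.   0.97 1.5 ]
[0.486 0.027 0.024] tool mm [ 1.4 -0.4 71.8]
```

View pics/c5.png

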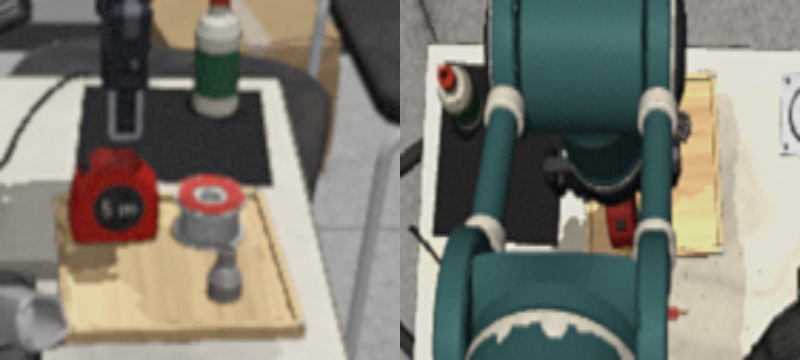

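The bottle stands upright on the mat (c5 216,60), and the gripper (126,115) is centred over the tape (115,195). I lower and grasp.

Call:
jog_arm([
  {"travel": [0, 0, 20], "rot": [0, 0, 0], "claw": 60},
  {"travel": [0, 0, 30], "rot": [0, 0, 0], "claw": 60},
  {"travel": [0, 0, 21], "rot": [0, 0, 0], "claw": 60},
  {"travel": [0, 0, 0], "rot": [0, 0, 0], "claw": 80},
  {"travel": [0, 0, 0], "rot": [0, 0, 0], "claw": 100},
], force=40)

```text
time: 10.95
tool_pos: [0.4866, 0.0267, 0.0263]
tcp_rot: [3.139, 0.115, 0.003]
wrist_force: [0.1, 0.3, -0.6]
width: 0.607
grip_force: 0.0
```

Call:
jog_arm([
  {"travel": [0, 0, 0], "rot": [0, 0, 0], "claw": 120},
  {"travel": [0, 0, 0], "rot": [0, 0, 0], "claw": 135},
  {"travel": [0, 0, 0], "rot": [0, 0, 0], "claw": 150},
  {"travel": [0, 0, 0], "rot": [0, 0, 0], "claw": 165},
  {"travel": [0, 0, 0], "rot": [0, 0, 0], "claw": 190},
])

```text
time: 11.45
tool_pos: [0.4865, 0.0265, 0.0262]
tcp_rot: [3.139, 0.114, 0.004]
wrist_force: [-0.4, 0.5, 6.1]
width: 0.396
grip_force: 39.8
```

Call:
jog_arm([
  {"travel": [0, 0, 0], "rot": [0, 0, 0], "claw": 210},
  {"travel": [0, 0, 0], "rot": [0, 0, 0], "claw": 230},
  {"travel": [0, 0, 0], "rot": [0, 0, 0], "claw": 255},
  {"travel": [0, 0, 0], "rot": [0, 0, 0], "claw": 255},
  {"travel": [0, 0, 0], "rot": [0, 0, 0], "claw": 255},
])

```text
time: 11.95
tool_pos: [0.4865, 0.0265, 0.0262]
tcp_rot: [3.139, 0.114, 0.004]
wrist_force: [-0.9, 0.2, 6.9]
width: 0.394
grip_force: 39.8
```

```bash
python3 go.py 0.486 0.027 0.124 .50 .145 .124 .5 .145 .022
```

```text
t 11.95 p [0.4865 0.0265 0.0262] yaw 4.17 zax [ 0.002  0.    -1.   ] w 0.394 g 39.8 F [-0.9  0.2  6.9] q [0.   0.14 2.18 0.   0.82 1.5 ]
[0.486 0.027 0.124] tool mm [ -0.2  -0.5 -97.8]
[0.5   0.145 0.124] tool mm [  22.5 -116.7    0. ]
[0.5   0.145 0.022] tool mm [ -0.2  -0.  102. ]
```

Call:
jog_arm([
  {"travel": [0, 0, -10], "rot": [0, 0, 0], "claw": 255},
  {"travel": [0, 0, -30], "rot": [0, 0, 0], "claw": 255},
  {"travel": [0, 0, -35], "rot": [0, 0, 0], "claw": 255},
  {"travel": [0, 0, -20], "rot": [0, 0, 0], "claw": 255},
  {"travel": [2, -10, -3], "rot": [0, 0, 0], "claw": 255},
])

```text
time: 12.45
tool_pos: [0.4886, 0.0363, 0.1261]
tcp_rot: [3.139, 0.112, 0.009]
wrist_force: [0.4, -0.3, -0.7]
width: 0.399
grip_force: 39.9
```

Call:
jog_arm([
  {"travel": [6, -30, 0], "rot": [0, 0, 0], "claw": 255},
  {"travel": [6, -35, 0], "rot": [0, 0, 0], "claw": 255},
  {"travel": [6, -30, 0], "rot": [0, 0, 0], "claw": 255},
  {"travel": [2, -12, 0], "rot": [0, 0, 0], "claw": 255},
  {"travel": [0, 0, 0], "rot": [0, 0, 0], "claw": 255},
])

```text
time: 12.95
tool_pos: [0.4977, 0.1462, 0.1216]
tcp_rot: [3.139, 0.119, -0.003]
wrist_force: [0.3, -0.3, -1.7]
width: 0.395
grip_force: 40.0
```

Call:
jog_arm([
  {"travel": [0, 0, 10], "rot": [0, 0, 0], "claw": 255},
  {"travel": [0, 0, 30], "rot": [0, 0, 0], "claw": 255},
  {"travel": [0, 0, 30], "rot": [0, 0, 0], "claw": 255},
  {"travel": [0, 0, 16], "rot": [0, 0, 0], "claw": 255},
  {"travel": [0, 0, 0], "rot": [0, 0, 0], "claw": 255},
])

```text
time: 13.45
tool_pos: [0.4949, 0.1426, 0.0329]
tcp_rot: [3.138, 0.112, -0.012]
wrist_force: [-0.3, -0.2, -1.3]
width: 0.396
grip_force: 40.0
```

Call:
jog_arm([
  {"travel": [0, 0, 0], "rot": [0, 0, 0], "claw": 255},
  {"travel": [0, 0, 0], "rot": [0, 0, 0], "claw": 255},
  {"travel": [0, 0, 0], "rot": [0, 0, 0], "claw": 255},
  {"travel": [0, 0, 0], "rot": [0, 0, 0], "claw": 255},
  {"travel": [0, 0, 0], "rot": [0, 0, 0], "claw": 255},
])

```text
time: 13.95
tool_pos: [0.4992, 0.145, 0.0376]
tcp_rot: [-3.139, -0.114, -0.002]
wrist_force: [-0.4, 0.1, -2.4]
width: 0.399
grip_force: 40.0
```

```bash
python3 go.py .5 .145 .0242
```

```text
t 13.95 p [0.4992 0.145  0.0376] yaw 4.18 zax [ 0.001  0.    -1.   ] w 0.399 g 40.0 F [-0.4  0.1 -2.4] q [ 0.23  0.18  2.1  -0.    0.86  1.73]
[0.5    0.145  0.0242] tool mm [ 0.8  0.  13.4]
```

Call:
jog_arm([
  {"travel": [0, 0, 5], "rot": [0, 0, 0], "claw": 255},
  {"travel": [0, 0, 4], "rot": [0, 0, 0], "claw": 255},
  {"travel": [0, 0, 3], "rot": [0, 0, 0], "claw": 255},
  {"travel": [0, 0, 1], "rot": [0, 0, 0], "claw": 255},
  {"travel": [0, 0, 0], "rot": [0, 0, 0], "claw": 255},
])

```text
time: 14.45
tool_pos: [0.4983, 0.1448, 0.0242]
tcp_rot: [3.139, 0.114, -0.002]
wrist_force: [-2.7, -0.1, 5.6]
width: 0.394
grip_force: 40.5
```

Call:
jog_arm([
  {"travel": [0, 0, 0], "rot": [0, 0, 0], "claw": 255},
  {"travel": [0, 0, 0], "rot": [0, 0, 0], "claw": 255},
  {"travel": [0, 0, 0], "rot": [0, 0, 0], "claw": 255},
  {"travel": [0, 0, 0], "rot": [0, 0, 0], "claw": 255},
  {"travel": [0, 0, 0], "rot": [0, 0, 0], "claw": 255},
])

```text
time: 14.95
tool_pos: [0.4983, 0.1448, 0.0242]
tcp_rot: [3.139, 0.114, -0.002]
wrist_force: [-3.7, -0.6, 5.8]
width: 0.399
grip_force: 40.5
```

```bash
python3 go.py .5 .145 .0242
```

```text
t 14.95 p [0.4983 0.1448 0.0242] yaw 4.18 zax [-0.001 -0.    -1.   ] w 0.399 g 40.5 F [-3.7 -0.6  5.8] q [0.23 0.2  2.11 0.   0.83 1.73]
[0.5    0.145  0.0242] tool mm [ 1.7 -0.1 -0. ]
```

Contact at the expected height. Next I release, go up and move over the nozzle.

Call:
jog_arm([
  {"travel": [0, 0, 0], "rot": [0, 0, 0], "claw": 140},
  {"travel": [0, 0, 0], "rot": [0, 0, 0], "claw": 110},
  {"travel": [0, 0, 0], "rot": [0, 0, 0], "claw": 80},
  {"travel": [0, 0, 0], "rot": [0, 0, 0], "claw": 60},
  {"travel": [0, 0, 0], "rot": [0, 0, 0], "claw": 60},
])

```text
time: 15.45
tool_pos: [0.4986, 0.1448, 0.0237]
tcp_rot: [3.139, 0.114, -0.0]
wrist_force: [0.3, -0.2, 0.1]
width: 0.76
grip_force: 0.0
```

Call:
jog_arm([
  {"travel": [0, 0, -15], "rot": [0, 0, 0], "claw": 60},
  {"travel": [0, 0, -35], "rot": [0, 0, 0], "claw": 60},
  {"travel": [0, 0, -40], "rot": [0, 0, 0], "claw": 60},
  {"travel": [0, 0, -30], "rot": [0, 0, 0], "claw": 130},
  {"travel": [0, 0, 0], "rot": [0, 0, 0], "claw": 140},
])

```text
time: 15.95
tool_pos: [0.5026, 0.1458, 0.1494]
tcp_rot: [-3.137, -0.114, -0.016]
wrist_force: [1.0, 0.1, -0.2]
width: 0.459
grip_force: 0.0
```

```bash
python3 go.py .558 -.044 .144 .558 -.044 .06
```

```text
t 15.95 p [0.5026 0.1458 0.1494] yaw 4.17 zax [ 0.01   0.002 -1.   ] w 0.459 g 0.0 F [ 1.   0.1 -0.2] q [0.23 0.04 2.02 0.   1.07 1.73]
[ 0.558 -0.044  0.144] tool mm [ 41.4 193.3   5.5]
[ 0.558 -0.044  0.06 ] tool mm [-0.9  0.1 84. ]
```

Call:
jog_arm([
  {"travel": [9, 38, 0], "rot": [0, 0, 0], "claw": 140},
  {"travel": [9, 39, 0], "rot": [0, 0, 0], "claw": 140},
  {"travel": [9, 39, 0], "rot": [0, 0, 0], "claw": 140},
  {"travel": [9, 39, 0], "rot": [0, 0, 0], "claw": 140},
  {"travel": [10, 38, 0], "rot": [0, 0, 0], "claw": 140},
])

```text
time: 16.45
tool_pos: [0.5581, -0.0459, 0.1427]
tcp_rot: [-3.139, -0.114, 0.002]
wrist_force: [0.1, 0.9, -0.3]
width: 0.446
grip_force: 0.0
```

Call:
jog_arm([
  {"travel": [0, 0, 40], "rot": [0, 0, 0], "claw": 140},
  {"travel": [0, 0, 40], "rot": [0, 0, 0], "claw": 140},
  {"travel": [0, 0, 0], "rot": [0, 0, 0], "claw": 140},
  {"travel": [0, 0, 0], "rot": [0, 0, 0], "claw": 140},
  {"travel": [0, 0, 0], "rot": [0, 0, 0], "claw": 140},
])

```text
time: 16.95
tool_pos: [0.56, -0.0442, 0.0655]
tcp_rot: [3.139, 0.115, 0.004]
wrist_force: [0.1, 0.2, -0.3]
width: 0.45
grip_force: 0.0
```

```bash
python3 go.py .558 -.044 .012; python3 - <<'E'
from h import *
d=cam('side');p=np.array(monitor.read_state()['tool_pos'])
a=d['color'][150:260,330:450]
cv2.imwrite('pics/c6.png',cv2.resize(a,(600,550),interpolation=2))
for dy in(-.03,0):print(w2px(d,p+[0,dy,0]))
print(w2px(d,[.558,-.044,.005]),w2px(d,[.558,-.044,.041]))
E
```

```text
t 16.95 p [ 0.56   -0.0442  0.0655] yaw 4.2 zax [ 0.003 -0.    -1.   ] w 0.45 g 0.0 F [ 0.1  0.2 -0.3] q [-0.12  0.21  2.   -0.    0.93  1.37]
[ 0.558 -0.044  0.012] tool mm [-2.1 -0.4 53.5]
[391.63653556 220.57496509]
[390.25129819 211.96882722]
[387.08542052 237.89381355] [388.17346323 222.78840018]
```

View pics/c6.png

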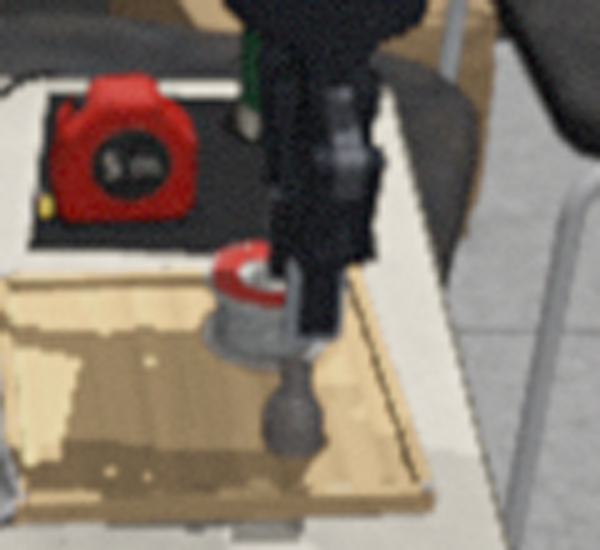

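The near fingertip (c6 314,335) is about 1–2 mm to +x of the nozzle (294,400), and the tape stands upright on the mat. I correct by −2 mm and descend.

Call:
jog_arm([
  {"travel": [-2, 0, 20], "rot": [0, 0, 0], "claw": 140},
  {"travel": [0, 0, 20], "rot": [0, 0, 0], "claw": 140},
  {"travel": [0, 0, 13], "rot": [0, 0, 0], "claw": 140},
  {"travel": [0, 0, 2], "rot": [0, 0, 0], "claw": 140},
  {"travel": [0, 0, 0], "rot": [0, 0, 0], "claw": 140},
], force=25)

```text
time: 17.5
tool_pos: [0.5571, -0.0444, 0.0094]
tcp_rot: [3.139, 0.115, 0.001]
wrist_force: [0.5, -0.5, 0.0]
width: 0.451
grip_force: 0.0
```

Call:
jog_arm([
  {"travel": [0, 0, 0], "rot": [0, 0, 0], "claw": 140},
  {"travel": [0, 0, 0], "rot": [0, 0, 0], "claw": 140},
  {"travel": [0, 0, 0], "rot": [0, 0, 0], "claw": 150},
  {"travel": [0, 0, 0], "rot": [0, 0, 0], "claw": 155},
  {"travel": [0, 0, 0], "rot": [0, 0, 0], "claw": 160},
])

```text
time: 18.0
tool_pos: [0.5567, -0.0445, 0.009]
tcp_rot: [3.139, 0.114, 0.001]
wrist_force: [-0.2, 0.4, 0.5]
width: 0.372
grip_force: 0.0
```

```bash
python3 go.py .558 -.044 .009
```

```text
t 18.0 p [ 0.5567 -0.0445  0.009 ] yaw 4.17 zax [ 0. -0. -1.] w 0.372 g 0.0 F [-0.2  0.4  0.5] q [-0.12  0.29  2.03  0.    0.82  1.37]
[ 0.558 -0.044  0.009] tool mm [ 1.3 -0.4  0. ]
```

Call:
jog_arm([
  {"travel": [1, 0, 0], "rot": [0, 0, 0], "claw": 165},
  {"travel": [0, 0, 0], "rot": [0, 0, 0], "claw": 170},
  {"travel": [0, 0, 0], "rot": [0, 0, 0], "claw": 178},
  {"travel": [0, 0, 0], "rot": [0, 0, 0], "claw": 186},
  {"travel": [0, 0, 0], "rot": [0, 0, 0], "claw": 200},
])

```text
time: 18.5
tool_pos: [0.5576, -0.0443, 0.0089]
tcp_rot: [-3.139, -0.114, -0.0]
wrist_force: [0.2, 1.3, 1.3]
width: 0.27
grip_force: 24.4
```

Call:
jog_arm([
  {"travel": [0, 0, 0], "rot": [0, 0, 0], "claw": 225},
  {"travel": [0, 0, 0], "rot": [0, 0, 0], "claw": 255},
  {"travel": [0, 0, 0], "rot": [0, 0, 0], "claw": 255},
  {"travel": [0, 0, 0], "rot": [0, 0, 0], "claw": 255},
  {"travel": [0, 0, 0], "rot": [0, 0, 0], "claw": 255},
])

```text
time: 19.0
tool_pos: [0.5576, -0.0443, 0.0089]
tcp_rot: [-3.139, -0.114, -0.0]
wrist_force: [-0.7, 1.0, 2.4]
width: 0.272
grip_force: 24.6
```

```bash
python3 go.py .5735 -.2065 .009
```

```text
t 19.0 p [ 0.5576 -0.0443  0.0089] yaw 4.17 zax [ 0.  0. -1.] w 0.272 g 24.6 F [-0.7  1.   2.4] q [-0.12  0.29  2.03  0.    0.82  1.37]
[ 0.5735 -0.2065  0.009 ] tool mm [ 4.000e+00  1.629e+02 -1.000e-01]
```

Call:
jog_arm([
  {"travel": [0, 0, -8], "rot": [0, 0, 0], "claw": 255},
  {"travel": [0, 0, -20], "rot": [0, 0, 0], "claw": 255},
  {"travel": [0, 0, -30], "rot": [0, 0, 0], "claw": 255},
  {"travel": [0, 0, -20], "rot": [0, 0, 0], "claw": 255},
  {"travel": [0, 10, -10], "rot": [0, 0, 0], "claw": 255},
])

```text
time: 19.5
tool_pos: [0.5597, -0.0543, 0.0994]
tcp_rot: [3.139, 0.116, 0.006]
wrist_force: [1.4, -0.5, -0.4]
width: 0.269
grip_force: 24.6
```

Call:
jog_arm([
  {"travel": [1, 25, 0], "rot": [0, 0, 0], "claw": 255},
  {"travel": [1, 40, 0], "rot": [0, 0, 0], "claw": 255},
  {"travel": [1, 45, 0], "rot": [0, 0, 0], "claw": 255},
  {"travel": [1, 30, 0], "rot": [0, 0, 0], "claw": 255},
  {"travel": [0, 13, 0], "rot": [0, 0, 0], "claw": 255},
])

```text
time: 20.0
tool_pos: [0.5731, -0.2101, 0.0964]
tcp_rot: [3.139, 0.11, -0.001]
wrist_force: [0.4, 0.4, -0.2]
width: 0.272
grip_force: 24.6
```

Call:
jog_arm([
  {"travel": [0, 0, 20], "rot": [0, 0, 0], "claw": 255},
  {"travel": [0, 0, 20], "rot": [0, 0, 0], "claw": 255},
  {"travel": [0, 0, 10], "rot": [0, 0, 0], "claw": 255},
  {"travel": [0, 0, 0], "rot": [0, 0, 0], "claw": 255},
  {"travel": [0, 0, 0], "rot": [0, 0, 0], "claw": 255},
])

```text
time: 20.5
tool_pos: [0.5734, -0.2064, 0.0468]
tcp_rot: [-3.139, -0.115, 0.001]
wrist_force: [-0.3, 0.5, -0.5]
width: 0.27
grip_force: 24.6
```

```bash
python3 go.py .5735 -.2065 .008; python3 - <<'E'
from h import *
d=cam('side')
a=d['color'][210:330,350:470]
cv2.imwrite('pics/c7.png',cv2.resize(a,(600,600),interpolation=2))
p=np.array(monitor.read_state()['tool_pos']);print(w2px(d,p),w2px(d,p+[0,-.03,0]),w2px(d,p+[0,0,-.004]))
E
```

```text
t 20.5 p [ 0.5734 -0.2064  0.0468] yaw 4.2 zax [-0.  0. -1.] w 0.27 g 24.6 F [-0.3  0.5 -0.5] q [-0.39  0.32  1.9   0.    0.92  1.11]
[ 0.5735 -0.2065  0.008 ] tool mm [ 0.1  0.2 38.8]
[406.44366794 274.80719445] [408.66023395 287.22599875] [406.24751266 276.70372312]
```

View pics/c7.png

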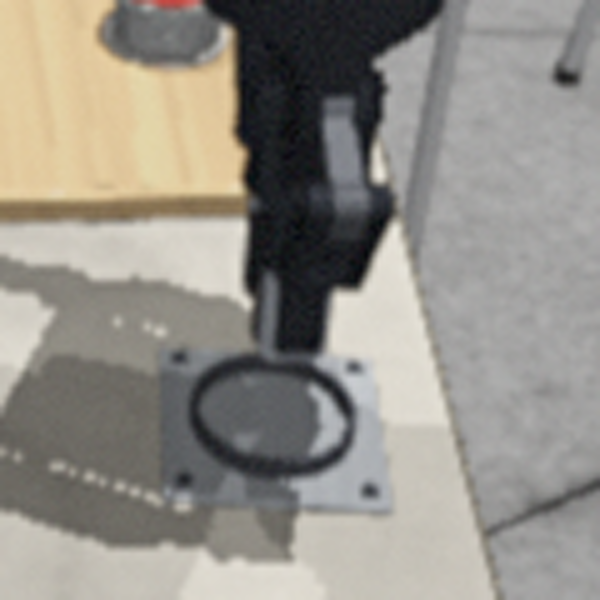

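The gripper holds the part over the ring: fingers at (c7 290,340), ring centre at (272,415). I lower gently.

Call:
jog_arm([
  {"travel": [0, 0, 15], "rot": [0, 0, 0], "claw": 255},
  {"travel": [0, 0, 15], "rot": [0, 0, 0], "claw": 255},
  {"travel": [0, 0, 6], "rot": [0, 0, 0], "claw": 255},
  {"travel": [0, 0, 0], "rot": [0, 0, 0], "claw": 255},
  {"travel": [0, 0, 0], "rot": [0, 0, 0], "claw": 255},
])

```text
time: 21.05
tool_pos: [0.5731, -0.2065, 0.0103]
tcp_rot: [-3.139, -0.114, 0.001]
wrist_force: [-0.1, 0.3, 0.0]
width: 0.266
grip_force: 24.6
```

Call:
jog_arm([
  {"travel": [0, 0, 0], "rot": [0, 0, 0], "claw": 255},
  {"travel": [0, 0, 1], "rot": [0, 0, 0], "claw": 255},
  {"travel": [0, 0, 1], "rot": [0, 0, 0], "claw": 255},
  {"travel": [0, 0, 0], "rot": [0, 0, 0], "claw": 255},
  {"travel": [0, 0, 0], "rot": [0, 0, 0], "claw": 255},
])

```text
time: 21.55
tool_pos: [0.5734, -0.2067, 0.0089]
tcp_rot: [3.139, 0.114, 0.0]
wrist_force: [0.2, 0.3, -0.5]
width: 0.27
grip_force: 24.6
```

```bash
python3 go.py .5735 -.2065 .008
```

```text
t 21.55 p [ 0.5734 -0.2067  0.0089] yaw 4.17 zax [ 0. -0. -1.] w 0.27 g 24.6 F [ 0.2  0.3 -0.5] q [-0.39  0.37  1.92  0.    0.85  1.11]
[ 0.5735 -0.2065  0.008 ] tool mm [ 0.1 -0.2  0.9]
```

Call:
jog_arm([
  {"travel": [0, 0, 0.7], "rot": [0, 0, 0], "claw": 255},
  {"travel": [0, 0, 0], "rot": [0, 0, 0], "claw": 255},
  {"travel": [0, 0, 0.5], "rot": [0, 0, 0], "claw": 255},
  {"travel": [0, 0, 0], "rot": [0, 0, 0], "claw": 255},
  {"travel": [0, 0, 0], "rot": [0, 0, 0], "claw": 255},
])

```text
time: 22.05
tool_pos: [0.5735, -0.2067, 0.0079]
tcp_rot: [3.139, 0.114, 0.0]
wrist_force: [-0.6, 0.5, 3.3]
width: 0.269
grip_force: 25.0
```

Contact felt (3.3 N at the expected height). I release slowly and rise.

Call:
jog_arm([
  {"travel": [0, 0, 0], "rot": [0, 0, 0], "claw": 180},
  {"travel": [0, 0, 0], "rot": [0, 0, 0], "claw": 170},
  {"travel": [0, 0, 0], "rot": [0, 0, 0], "claw": 160},
  {"travel": [0, 0, 0], "rot": [0, 0, 0], "claw": 150},
  {"travel": [0, 0, 0], "rot": [0, 0, 0], "claw": 145},
])

```text
time: 22.55
tool_pos: [0.5734, -0.2066, 0.0071]
tcp_rot: [-3.139, -0.114, 0.0]
wrist_force: [1.8, -0.5, -3.3]
width: 0.423
grip_force: 21.8
```

Call:
jog_arm([
  {"travel": [0, 0, -5], "rot": [0, 0, 0], "claw": 145},
  {"travel": [0, 0, -15], "rot": [0, 0, 0], "claw": 145},
  {"travel": [0, 0, -30], "rot": [0, 0, 0], "claw": 140},
  {"travel": [0, 0, -40], "rot": [0, 0, 0], "claw": 100},
  {"travel": [0, 0, -46], "rot": [0, 0, 0], "claw": 60},
])

```text
time: 23.05
tool_pos: [0.5725, -0.2062, 0.1457]
tcp_rot: [-3.139, -0.114, 0.002]
wrist_force: [0.6, -0.9, 0.6]
width: 0.757
grip_force: 0.0
```

```bash
python3 go.py .4983 .1448 .144; python3 - <<'E'
from h import *
a=cam('side')['color'][150:330,310:470];cv2.imwrite('pics/c8.png',cv2.resize(a,(530,596),interpolation=2))
E
```

```text
t 23.05 p [ 0.5725 -0.2062  0.1457] yaw 4.18 zax [-0.001  0.001 -1.   ] w 0.757 g 0.0 F [ 0.6 -0.9  0.6] q [-0.39  0.21  1.84  0.    1.1   1.11]
[0.4983 0.1448 0.144 ] tool mm [ -48.5 -355.5    2.1]
```

View pics/c8.png

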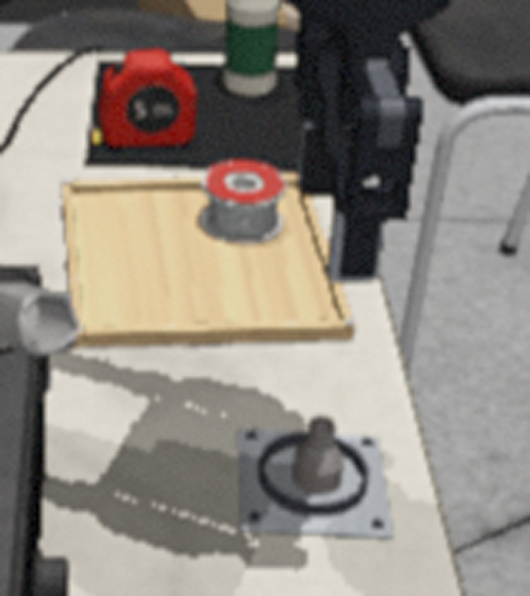

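The nozzle stands upright in the ring (c8 317,465), and the bottle and tape stand on the mat. Now I fetch the tape.

Call:
jog_arm([
  {"travel": [-6, -44, 0], "rot": [0, 0, 0], "claw": 60},
  {"travel": [-6, -44, 0], "rot": [0, 0, 0], "claw": 60},
  {"travel": [-6, -44, 0], "rot": [0, 0, 0], "claw": 60},
  {"travel": [-6, -44, 0], "rot": [0, 0, 0], "claw": 60},
  {"travel": [-6, -44, 0], "rot": [0, 0, 0], "claw": 60},
])

```text
time: 23.6
tool_pos: [0.5275, 0.0122, 0.1459]
tcp_rot: [-3.139, -0.114, -0.004]
wrist_force: [-0.0, 0.2, 0.1]
width: 0.768
grip_force: 0.0
```

Call:
jog_arm([
  {"travel": [-6, -44, 0], "rot": [0, 0, 0], "claw": 60},
  {"travel": [-6, -44, 0], "rot": [0, 0, 0], "claw": 60},
  {"travel": [-6, -40, 0], "rot": [0, 0, 0], "claw": 60},
  {"travel": [-1, -8, 0], "rot": [0, 0, 0], "claw": 60},
  {"travel": [0, 0, 0], "rot": [0, 0, 0], "claw": 60},
])

```text
time: 24.1
tool_pos: [0.4988, 0.1462, 0.1452]
tcp_rot: [-3.139, -0.119, -0.003]
wrist_force: [-0.0, 0.2, -0.3]
width: 0.76
grip_force: 0.0
```

Call:
jog_arm([
  {"travel": [0, 0, 20], "rot": [0, 0, 0], "claw": 60},
  {"travel": [0, 0, 20], "rot": [0, 0, 0], "claw": 60},
  {"travel": [0, 0, 0], "rot": [0, 0, 0], "claw": 60},
  {"travel": [0, 0, 0], "rot": [0, 0, 0], "claw": 60},
  {"travel": [0, 0, 0], "rot": [0, 0, 0], "claw": 60},
])

```text
time: 24.6
tool_pos: [0.4998, 0.1442, 0.105]
tcp_rot: [-3.139, -0.113, -0.003]
wrist_force: [0.2, 1.0, 0.2]
width: 0.766
grip_force: 0.0
```

```bash
python3 go.py .4983 .1448 .0242
```

```text
t 24.6 p [0.4998 0.1442 0.105 ] yaw 4.11 zax [ 0.002  0.    -1.   ] w 0.766 g 0.0 F [0.2 1.  0.2] q [ 0.23  0.09  2.06 -0.    0.99  1.73]
[0.4983 0.1448 0.0242] tool mm [-1.7 -0.7 80.8]
```

Call:
jog_arm([
  {"travel": [-1, 0, 25], "rot": [0, 0, 0], "claw": 60},
  {"travel": [0, -1, 30], "rot": [0, 0, 0], "claw": 60},
  {"travel": [0, 0, 20], "rot": [0, 0, 0], "claw": 60},
  {"travel": [0, 0, 5], "rot": [0, 0, 0], "claw": 60},
  {"travel": [0, 0, 0], "rot": [0, 0, 0], "claw": 80},
], force=40)

```text
time: 25.1
tool_pos: [0.4977, 0.1455, 0.0238]
tcp_rot: [3.139, 0.114, -0.001]
wrist_force: [-1.2, 0.1, 0.9]
width: 0.688
grip_force: 0.0
```

Call:
jog_arm([
  {"travel": [0, 0, 0], "rot": [0, 0, 0], "claw": 100},
  {"travel": [0, 0, 0], "rot": [0, 0, 0], "claw": 120},
  {"travel": [0, 0, 0], "rot": [0, 0, 0], "claw": 135},
  {"travel": [0, 0, 0], "rot": [0, 0, 0], "claw": 150},
  {"travel": [0, 0, 0], "rot": [0, 0, 0], "claw": 165},
])

```text
time: 25.6
tool_pos: [0.4983, 0.1459, 0.0245]
tcp_rot: [-3.139, -0.114, -0.003]
wrist_force: [-0.2, -1.3, 3.2]
width: 0.394
grip_force: 40.0
```

Call:
jog_arm([
  {"travel": [0, 0, 0], "rot": [0, 0, 0], "claw": 190},
  {"travel": [0, 0, 0], "rot": [0, 0, 0], "claw": 220},
  {"travel": [0, 0, 0], "rot": [0, 0, 0], "claw": 255},
  {"travel": [0, 0, 0], "rot": [0, 0, 0], "claw": 255},
  {"travel": [0, 0, 0], "rot": [0, 0, 0], "claw": 255},
])

```text
time: 26.1
tool_pos: [0.4983, 0.1459, 0.0245]
tcp_rot: [-3.139, -0.114, -0.002]
wrist_force: [-0.1, -0.5, 5.9]
width: 0.393
grip_force: 40.2
```

```bash
python3 go.py .4983 .1448 .0242 .4865 .0265 .0262
```

```text
t 26.1 p [0.4983 0.1459 0.0245] yaw 4.18 zax [ 0.001  0.    -1.   ] w 0.393 g 40.2 F [-0.1 -0.5  5.9] q [ 0.24  0.2   2.11 -0.    0.83  1.73]
[0.4983 0.1448 0.0242] tool mm [-0.1  1.1  0.3]
[0.4865 0.0265 0.0262] tool mm [-20.4 117.1  -2. ]
```

Call:
jog_arm([
  {"travel": [0, 0, -10], "rot": [0, 0, 0], "claw": 255},
  {"travel": [0, 0, -30], "rot": [0, 0, 0], "claw": 255},
  {"travel": [0, 0, -35], "rot": [0, 0, 0], "claw": 255},
  {"travel": [0, 0, -20], "rot": [0, 0, 0], "claw": 255},
  {"travel": [-2, 10, -3], "rot": [0, 0, 0], "claw": 255},
])

```text
time: 26.6
tool_pos: [0.4986, 0.1366, 0.125]
tcp_rot: [-3.138, -0.116, -0.01]
wrist_force: [-0.6, 0.6, -1.2]
width: 0.39
grip_force: 40.2
```

Call:
jog_arm([
  {"travel": [-5, 30, 0], "rot": [0, 0, 0], "claw": 255},
  {"travel": [-6, 35, 0], "rot": [0, 0, 0], "claw": 255},
  {"travel": [-5, 30, 0], "rot": [0, 0, 0], "claw": 255},
  {"travel": [-2, 12, 0], "rot": [0, 0, 0], "claw": 255},
  {"travel": [0, 0, 0], "rot": [0, 0, 0], "claw": 255},
])

```text
time: 27.1
tool_pos: [0.4848, 0.0261, 0.1203]
tcp_rot: [-3.14, -0.11, 0.004]
wrist_force: [-0.8, 0.0, -2.3]
width: 0.389
grip_force: 40.4
```

Call:
jog_arm([
  {"travel": [0, 0, 10], "rot": [0, 0, 0], "claw": 255},
  {"travel": [0, 0, 30], "rot": [0, 0, 0], "claw": 255},
  {"travel": [0, 0, 30], "rot": [0, 0, 0], "claw": 255},
  {"travel": [0, 0, 10], "rot": [0, 0, 0], "claw": 255},
  {"travel": [0, 0, 0], "rot": [0, 0, 0], "claw": 255},
])

```text
time: 27.6
tool_pos: [0.4838, 0.0285, 0.0392]
tcp_rot: [-3.139, -0.116, 0.009]
wrist_force: [-0.3, -0.0, -1.8]
width: 0.387
grip_force: 40.3
```

Call:
jog_arm([
  {"travel": [0, 0, 0], "rot": [0, 0, 0], "claw": 255},
  {"travel": [0, 0, 0], "rot": [0, 0, 0], "claw": 255},
  {"travel": [0, 0, 0], "rot": [0, 0, 0], "claw": 255},
  {"travel": [0, 0, 0], "rot": [0, 0, 0], "claw": 255},
  {"travel": [0, 0, 0], "rot": [0, 0, 0], "claw": 255},
])

```text
time: 28.1
tool_pos: [0.4866, 0.0275, 0.0423]
tcp_rot: [3.14, 0.114, 0.002]
wrist_force: [-1.4, -0.7, -1.4]
width: 0.391
grip_force: 40.3
```

```bash
python3 go.py .4865 .0265 .0262
```

```text
t 28.1 p [0.4866 0.0275 0.0423] yaw 4.16 zax [ 0.001  0.    -1.   ] w 0.391 g 40.3 F [-1.4 -0.7 -1.4] q [0.01 0.11 2.17 0.   0.86 1.5 ]
[0.4865 0.0265 0.0262] tool mm [-0.2  1.  16.1]
```

Call:
jog_arm([
  {"travel": [0, 1, 6], "rot": [0, 0, 0], "claw": 255},
  {"travel": [0, 0, 5], "rot": [0, 0, 0], "claw": 255},
  {"travel": [0, 0, 3], "rot": [0, 0, 0], "claw": 255},
  {"travel": [0, 0, 1], "rot": [0, 0, 0], "claw": 255},
  {"travel": [0, 0, 0.5], "rot": [0, 0, 0], "claw": 255},
])

```text
time: 28.6
tool_pos: [0.4857, 0.0265, 0.0265]
tcp_rot: [3.139, 0.114, -0.003]
wrist_force: [-5.3, -0.3, 10.4]
width: 0.391
grip_force: 41.6
```

Call:
jog_arm([
  {"travel": [0, 0, 0], "rot": [0, 0, 0], "claw": 255},
  {"travel": [0, 0, 0], "rot": [0, 0, 0], "claw": 255},
  {"travel": [0, 0, 0], "rot": [0, 0, 0], "claw": 255},
  {"travel": [0, 0, 0], "rot": [0, 0, 0], "claw": 255},
  {"travel": [0, 0, 0], "rot": [0, 0, 0], "claw": 255},
])

```text
time: 29.1
tool_pos: [0.4857, 0.0265, 0.0265]
tcp_rot: [3.139, 0.114, -0.003]
wrist_force: [-3.2, 0.0, 7.8]
width: 0.391
grip_force: 41.4
```

```bash
python3 go.py .4865 .0265 .0262
```

```text
t 29.1 p [0.4857 0.0265 0.0265] yaw 4.17 zax [-0.002 -0.    -1.   ] w 0.391 g 41.4 F [-3.2  0.   7.8] q [ 0.    0.14  2.18 -0.    0.83  1.5 ]
[0.4865 0.0265 0.0262] tool mm [0.8 0.1 0.3]
```

Seated. I release, rise and go to the bottle.

Call:
jog_arm([
  {"travel": [0, 0, 0], "rot": [0, 0, 0], "claw": 140},
  {"travel": [0, 0, 0], "rot": [0, 0, 0], "claw": 110},
  {"travel": [0, 0, 0], "rot": [0, 0, 0], "claw": 80},
  {"travel": [0, 0, 0], "rot": [0, 0, 0], "claw": 60},
  {"travel": [0, 0, 0], "rot": [0, 0, 0], "claw": 60},
])

```text
time: 29.6
tool_pos: [0.4862, 0.0266, 0.026]
tcp_rot: [-3.139, -0.114, 0.0]
wrist_force: [0.2, -0.3, -0.1]
width: 0.762
grip_force: 0.0
```

Call:
jog_arm([
  {"travel": [0, 0, -15], "rot": [0, 0, 0], "claw": 60},
  {"travel": [0, 0, -35], "rot": [0, 0, 0], "claw": 60},
  {"travel": [0, 0, -45], "rot": [0, 0, 0], "claw": 60},
  {"travel": [0, 0, -45], "rot": [0, 0, 0], "claw": 90},
  {"travel": [0, 0, -34], "rot": [0, 0, 0], "claw": 100},
])

```text
time: 30.1
tool_pos: [0.487, 0.0266, 0.2032]
tcp_rot: [3.139, 0.114, 0.005]
wrist_force: [0.3, -0.4, -0.1]
width: 0.607
grip_force: 0.0
```

```bash
python3 go.py .5708 .2252 .2
```

```text
t 30.1 p [0.487  0.0266 0.2032] yaw 4.17 zax [ 0.003  0.    -1.   ] w 0.607 g 0.0 F [ 0.3 -0.4 -0.1] q [ 0.   -0.08  2.03  0.    1.19  1.5 ]
[0.5708 0.2252 0.2   ] tool mm [  98.  -191.9    3.4]
```

Call:
jog_arm([
  {"travel": [20, -38, 0], "rot": [0, 0, 0], "claw": 100},
  {"travel": [20, -39, 0], "rot": [0, 0, 0], "claw": 100},
  {"travel": [20, -39, 0], "rot": [0, 0, 0], "claw": 100},
  {"travel": [20, -39, 0], "rot": [0, 0, 0], "claw": 100},
  {"travel": [19, -37, 0], "rot": [0, 0, 0], "claw": 100},
])

```text
time: 30.6
tool_pos: [0.5715, 0.2271, 0.2001]
tcp_rot: [-3.139, -0.115, -0.0]
wrist_force: [0.6, -0.2, -0.9]
width: 0.611
grip_force: 0.0
```

Call:
jog_arm([
  {"travel": [0, 0, 20], "rot": [0, 0, 0], "claw": 100},
  {"travel": [0, 0, 20], "rot": [0, 0, 0], "claw": 100},
  {"travel": [0, 0, 10], "rot": [0, 0, 0], "claw": 100},
  {"travel": [0, 0, 0], "rot": [0, 0, 0], "claw": 100},
  {"travel": [0, 0, 0], "rot": [0, 0, 0], "claw": 100},
])

```text
time: 31.1
tool_pos: [0.5711, 0.2251, 0.1504]
tcp_rot: [-3.14, -0.114, -0.0]
wrist_force: [-0.4, -0.1, 0.9]
width: 0.603
grip_force: 0.0
```

```bash
python3 go.py .5712 .2254 .0860
```

```text
t 31.1 p [0.5711 0.2251 0.1504] yaw 4.15 zax [ 0.  0. -1.] w 0.603 g 0.0 F [-0.4 -0.1  0.9] q [0.33 0.21 1.82 0.   1.11 1.83]
[0.5712 0.2254 0.086 ] tool mm [ 0.1 -0.3 64.4]
```

Call:
jog_arm([
  {"travel": [0, 0, 20], "rot": [0, 0, 0], "claw": 100},
  {"travel": [0, 0, 22], "rot": [0, 0, 0], "claw": 100},
  {"travel": [0, 0, 17], "rot": [0, 0, 0], "claw": 100},
  {"travel": [0, 0, 5], "rot": [0, 0, 0], "claw": 100},
  {"travel": [0, 0, 0], "rot": [0, 0, 0], "claw": 110},
], force=25)

```text
time: 31.6
tool_pos: [0.5711, 0.225, 0.0864]
tcp_rot: [3.14, 0.114, -0.0]
wrist_force: [-0.1, -0.1, 0.4]
width: 0.568
grip_force: 0.0
```

Call:
jog_arm([
  {"travel": [0, 0, 0], "rot": [0, 0, 0], "claw": 130},
  {"travel": [0, 0, 0], "rot": [0, 0, 0], "claw": 155},
  {"travel": [0, 0, 0], "rot": [0, 0, 0], "claw": 175},
  {"travel": [0, 0, 0], "rot": [0, 0, 0], "claw": 190},
  {"travel": [0, 0, 0], "rot": [0, 0, 0], "claw": 200},
])

```text
time: 32.1
tool_pos: [0.5718, 0.2258, 0.0873]
tcp_rot: [-3.139, -0.114, -0.003]
wrist_force: [-0.2, 0.6, 4.6]
width: 0.264
grip_force: 22.9
```

Call:
jog_arm([
  {"travel": [0, 0, 0], "rot": [0, 0, 0], "claw": 225},
  {"travel": [0, 0, 0], "rot": [0, 0, 0], "claw": 255},
  {"travel": [0, 0, 0], "rot": [0, 0, 0], "claw": 255},
  {"travel": [0, 0, 0], "rot": [0, 0, 0], "claw": 255},
  {"travel": [0, 0, 0], "rot": [0, 0, 0], "claw": 255},
])

```text
time: 32.6
tool_pos: [0.5719, 0.2258, 0.0873]
tcp_rot: [-3.139, -0.114, -0.003]
wrist_force: [-0.5, 1.0, 5.4]
width: 0.257
grip_force: 23.3
```

```bash
python3 go.py .5712 .2254 .0860 .4835 -.0498 .088
```

```text
t 32.6 p [0.5719 0.2258 0.0873] yaw 4.17 zax [ 0.002  0.001 -1.   ] w 0.257 g 23.3 F [-0.5  1.   5.4] q [0.34 0.28 1.87 0.   0.99 1.83]
[0.5712 0.2254 0.086 ] tool mm [-0.7  0.3  1.3]
[ 0.4835 -0.0498  0.088 ] tool mm [-107.5  268.1   -2.4]
```

Call:
jog_arm([
  {"travel": [0, 0, -8], "rot": [0, 0, 0], "claw": 255},
  {"travel": [0, 0, -20], "rot": [0, 0, 0], "claw": 255},
  {"travel": [0, 0, -35], "rot": [0, 0, 0], "claw": 255},
  {"travel": [0, 0, -35], "rot": [0, 0, 0], "claw": 255},
  {"travel": [0, 0, -12], "rot": [0, 0, 0], "claw": 255},
])

```text
time: 33.1
tool_pos: [0.5728, 0.2258, 0.2002]
tcp_rot: [-3.138, -0.114, -0.009]
wrist_force: [0.5, -0.2, -0.9]
width: 0.259
grip_force: 21.9
```

Call:
jog_arm([
  {"travel": [-6, 15, 0], "rot": [0, 0, 0], "claw": 255},
  {"travel": [-12, 30, 0], "rot": [0, 0, 0], "claw": 255},
  {"travel": [-14, 34, 0], "rot": [0, 0, 0], "claw": 255},
  {"travel": [-14, 34, 0], "rot": [0, 0, 0], "claw": 255},
  {"travel": [-14, 34, 0], "rot": [0, 0, 0], "claw": 255},
])

```text
time: 33.6
tool_pos: [0.5189, 0.0722, 0.1931]
tcp_rot: [3.139, 0.115, -0.008]
wrist_force: [-0.2, 1.0, -1.7]
width: 0.258
grip_force: 22.0
```

Call:
jog_arm([
  {"travel": [-14, 34, 0], "rot": [0, 0, 0], "claw": 255},
  {"travel": [-14, 34, 0], "rot": [0, 0, 0], "claw": 255},
  {"travel": [-12, 30, 0], "rot": [0, 0, 0], "claw": 255},
  {"travel": [-6, 18, 0], "rot": [0, 0, 0], "claw": 255},
  {"travel": [-1, 5, 0], "rot": [0, 0, 0], "claw": 255},
])

```text
time: 34.1
tool_pos: [0.4808, -0.0518, 0.1935]
tcp_rot: [-3.14, -0.11, 0.007]
wrist_force: [-0.9, -0.3, -1.5]
width: 0.259
grip_force: 22.0
```

Call:
jog_arm([
  {"travel": [0, 0, 15], "rot": [0, 0, 0], "claw": 255},
  {"travel": [0, 0, 30], "rot": [0, 0, 0], "claw": 255},
  {"travel": [0, 0, 30], "rot": [0, 0, 0], "claw": 255},
  {"travel": [0, 0, 15], "rot": [0, 0, 0], "claw": 255},
  {"travel": [0, 0, 0], "rot": [0, 0, 0], "claw": 255},
])

```text
time: 34.6
tool_pos: [0.48, -0.0482, 0.1013]
tcp_rot: [-3.137, -0.116, 0.014]
wrist_force: [-0.6, 0.2, -0.8]
width: 0.259
grip_force: 22.1
```

Call:
jog_arm([
  {"travel": [0, 0, 0], "rot": [0, 0, 0], "claw": 255},
  {"travel": [0, 0, 0], "rot": [0, 0, 0], "claw": 255},
  {"travel": [0, 0, 0], "rot": [0, 0, 0], "claw": 255},
  {"travel": [0, 0, 0], "rot": [0, 0, 0], "claw": 255},
  {"travel": [0, 0, 0], "rot": [0, 0, 0], "claw": 255},
])

```text
time: 35.1
tool_pos: [0.4843, -0.0498, 0.1068]
tcp_rot: [3.139, 0.114, 0.002]
wrist_force: [-0.0, 0.5, -0.9]
width: 0.257
grip_force: 22.1
```

```bash
python3 go.py .4838 -.0498 .0893
```

```text
t 35.1 p [ 0.4843 -0.0498  0.1068] yaw 4.17 zax [ 0.001 -0.    -1.   ] w 0.257 g 22.1 F [-0.   0.5 -0.9] q [-0.15  0.02  2.12  0.    0.99  1.34]
[ 0.4838 -0.0498  0.0893] tool mm [-0.5 -0.1 17.5]
```

Call:
jog_arm([
  {"travel": [0, 0, 6], "rot": [0, 0, 0], "claw": 255},
  {"travel": [0, 0, 5], "rot": [0, 0, 0], "claw": 255},
  {"travel": [0, 0, 4], "rot": [0, 0, 0], "claw": 255},
  {"travel": [0, 0, 2], "rot": [0, 0, 0], "claw": 255},
  {"travel": [0, 0, 0.5], "rot": [0, 0, 0], "claw": 255},
])

```text
time: 35.6
tool_pos: [0.4847, -0.0498, 0.0894]
tcp_rot: [-3.139, -0.114, -0.002]
wrist_force: [-0.4, 0.6, 6.4]
width: 0.261
grip_force: 24.5
```

Call:
jog_arm([
  {"travel": [0, 0, 0], "rot": [0, 0, 0], "claw": 255},
  {"travel": [0, 0, 0], "rot": [0, 0, 0], "claw": 255},
  {"travel": [0, 0, 0], "rot": [0, 0, 0], "claw": 255},
  {"travel": [0, 0, 0], "rot": [0, 0, 0], "claw": 255},
  {"travel": [0, 0, 0], "rot": [0, 0, 0], "claw": 255},
])

```text
time: 36.1
tool_pos: [0.4846, -0.0498, 0.0894]
tcp_rot: [-3.14, -0.114, -0.002]
wrist_force: [-0.9, 0.5, 5.1]
width: 0.254
grip_force: 24.0
```

```bash
python3 go.py .4838 -.0498 .0893
```

```text
t 36.1 p [ 0.4846 -0.0498  0.0894] yaw 4.17 zax [ 0.001  0.    -1.   ] w 0.254 g 24.0 F [-0.9  0.5  5.1] q [-0.15  0.05  2.14  0.    0.96  1.34]
[ 0.4838 -0.0498  0.0893] tool mm [-0.8 -0.   0.1]
```

Seated. I release, rise straight up and swing clear to look.

Call:
jog_arm([
  {"travel": [0, 0, -0.5], "rot": [0, 0, 0], "claw": 170},
  {"travel": [0, 0, 0], "rot": [0, 0, 0], "claw": 150},
  {"travel": [0, 0, 0], "rot": [0, 0, 0], "claw": 120},
  {"travel": [0, 0, 0], "rot": [0, 0, 0], "claw": 100},
  {"travel": [0, 0, 0], "rot": [0, 0, 0], "claw": 100},
])

```text
time: 36.6
tool_pos: [0.4836, -0.0498, 0.0889]
tcp_rot: [-3.139, -0.114, 0.001]
wrist_force: [0.2, -0.1, -0.3]
width: 0.609
grip_force: 0.0
```

Call:
jog_arm([
  {"travel": [0, 0, -10], "rot": [0, 0, 0], "claw": 100},
  {"travel": [0, 0, -30], "rot": [0, 0, 0], "claw": 100},
  {"travel": [0, 0, -45], "rot": [0, 0, 0], "claw": 100},
  {"travel": [0, 0, -50], "rot": [0, 0, 0], "claw": 100},
  {"travel": [0, 0, -50], "rot": [0, 0, 0], "claw": 100},
])

```text
time: 37.1
tool_pos: [0.4832, -0.0497, 0.2765]
tcp_rot: [-3.14, -0.114, -0.0]
wrist_force: [1.7, -0.6, 0.7]
width: 0.61
grip_force: 0.0
```

Call:
jog_arm([
  {"travel": [0, 0, -50], "rot": [0, 0, 0], "claw": 100},
  {"travel": [0, 0, -50], "rot": [0, 0, 0], "claw": 100},
  {"travel": [-10, 45, 0], "rot": [0, 0, 0], "claw": 100},
  {"travel": [-10, 45, 0], "rot": [0, 0, 0], "claw": 100},
  {"travel": [-10, 45, 0], "rot": [0, 0, 0], "claw": 100},
])

```text
time: 37.6
tool_pos: [0.4635, -0.1876, 0.376]
tcp_rot: [3.138, 0.117, 0.004]
wrist_force: [1.4, 0.1, 0.6]
width: 0.603
grip_force: 0.0
```

Call:
jog_arm([
  {"travel": [-10, 45, 0], "rot": [0, 0, 0], "claw": 100},
  {"travel": [-10, 45, 0], "rot": [0, 0, 0], "claw": 100},
  {"travel": [-10, 45, 0], "rot": [0, 0, 0], "claw": 100},
  {"travel": [-10, 45, 0], "rot": [0, 0, 0], "claw": 100},
  {"travel": [-10, 45, 0], "rot": [0, 0, 0], "claw": 100},
])

```text
time: 38.1
tool_pos: [0.4295, -0.4164, 0.3751]
tcp_rot: [3.139, 0.114, 0.001]
wrist_force: [0.9, 0.6, 0.2]
width: 0.606
grip_force: 0.0
```

```bash
python3 go.py; python3 - <<'E'
from h import *
a=cam('top','top9.png')['color'][120:210,220:430];b=cam('side','side9.png')['color'][160:320,310:450]
t0=cv2.imread('pics/top0.png')[120:210,220:430]; s0=cv2.imread('pics/side0.png')[160:320,310:450]
r=lambda i,h:cv2.resize(i,(int(i.shape[1]*h/i.shape[0]),h),interpolation=2)
x=np.hstack([r(b,350),r(s0,350)]);y=np.hstack([r(a,170),r(t0,170)])
w=max(x.shape[1],y.shape[1]);p=lambda i:cv2.copyMakeBorder(i,0,0,0,w-i.shape[1],0)
cv2.imwrite('pics/c9.png',np.vstack([p(x),p(y)]));print(w)
E
```

```text
t 38.1 p [ 0.4295 -0.4164  0.3751] yaw 4.16 zax [ 0.001 -0.001 -1.   ] w 0.606 g 0.0 F [0.9 0.6 0.2] q [-0.81  0.06  1.58  0.    1.5   0.69]
792
```

View pics/c9.png

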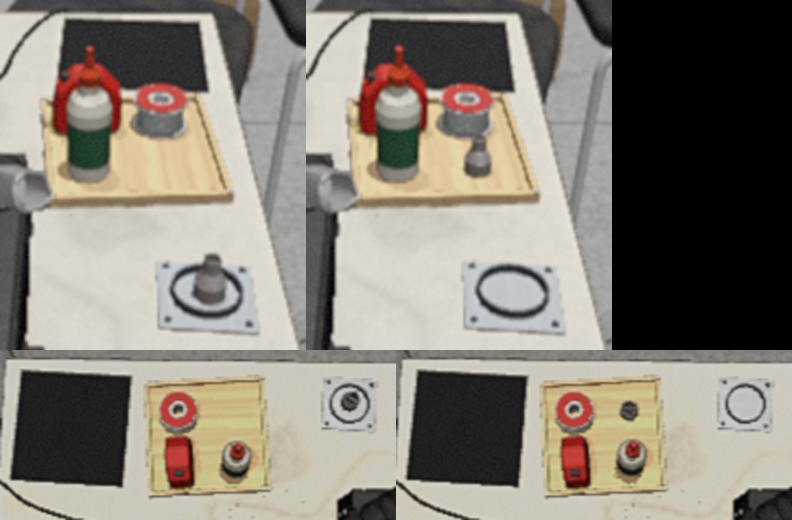

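Before/after comparison: the bottle (c9 90,130 against 92,130), tape and spool are back on their spots to about 1 px. The nozzle stands upright in the ring (210,280), so I hand the job in.

```bash
python3 -c "
from workcell import workorder
print(workorder.finish_job())"
```

```text
the job is handed in; nothing more can be done
None
```

The job is handed in: the nozzle stands upright in the seat ring, the bottle and tape measure are back on their spots (within about 1 px in the before/after pictures), the spool was not moved and nothing fell, at about 38 s of the 134 s allowed.

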